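# Load the spice tray by sticker colour

### The arm

A 6-joint arm with a two-finger parallel gripper is mounted at the origin on a cart in front of the work surface, level with it; the furniture and walls round the work are solid. World frame = base frame: x ahead of the robot, y to its left, z up, the work surface at z = 0. Lengths are in m, angles in rad, forces in N, time in s.
With the tool pointing down it reaches from about 0.325 to 0.775 m from the base axis. Payload 5.5 kg.
Tool frame: the origin (TCP) lies between the finger pads; the fingertips stand 25 mm ahead of it and the grasp point (between the pads) lies 6 mm ahead of it; z points along the fingers, y is the line along which they close (so a half turn about z gives the same grasp; the last joint's range is limited). The gripper opens to 88 mm and grips with 3 to 60 N. Pads are 20 mm wide; open, the fingers measure 115 mm over their backs; the gripper's body (75 mm by 178 mm) begins 61 mm behind the grasp point.
Start: joints at [-1.346, 0.091, 1.231, -0, 1.82, -0.057], TCP at [0.167, -0.576, 0.248] pointing down, gripper open.
Joint ranges: [-2.87, 2.87], [-0.86, 2.18], [0.17, 2.46], [-1.51, 4.65], [0.06, 2.69], [-2.65, 2.65]. Speed limits (rad/s): [2.57, 2.57, 3.01, 3.14, 3.14, 3.14].

### API

Orientations are given as a rotation vector (axis times angle).
In Python, from station import env gives the robot as it stands.
- The arm moves only by the shell command python3 -m creep 'ROWS' [FORCE]. ROWS is a JSON object of lists of equal length, an entry for each row: "turn": the turn, a rotation vector about the tool's x, y, z in degrees, a list of three; "linear": the shift along the tool's x, y, z in mm, a list of three; "claw": the finger opening in mm, from 0 to 87.8. A call has 1 to 5 rows; each row shifts and turns the commanded pose from where the row before left it, along the tool's axes as they then stand; what a row does not reach is not made up. A row lasts 1/12 s, in which the tool goes at most 41.7 mm and 7.16 degrees, less where a joint would pass 70% of its speed; a pose out of reach is approached as far as the arm can. A call is refused whole if a number of a shift passes 41.7 or a number of a turn 7.16, either way. A call with a gripper value outside its range is refused whole. The fingers move at their own pace and stop on an object; FORCE is the grip in N (left out, the last holds). Time passes only in rows, so rows that do not move let the fingers close. It gives the time, the measured TCP pose, the force, the opening and the grip force at its end, in the units of the state.
- env.get_state(): the state, without advancing time (a new reading comes with each control period).
- env.camera(name): name is "scene" or "top" or "wrist"; returns a dict with "frame" (384x512x3 uint8, blue, green, red), "fovy" (degrees; the focal length in pixels is half the picture's height over the tangent of half this angle, whatever the lens; pixels are square), "cx", "cy" (the principal point, pixels), "k1" (the pictures are not rectified: a ray, as slopes to the right and down, at radius r is drawn at 1 + k1 r^2 times it, then the intrinsics apply), "origin" and "orientation" of the camera in the world. Camera axes: x right, y down, z forward; pixel columns grow to the right and rows downward; lengths in m; the calibration is good to about 2 mm. A picture is of the moment at which its call begins. There is no depth.
- env.job_done(): hands the job in; it is judged then, once.
The state is a dict: "clock": time; "joint_positions": joint angles; "joint_velocities": joint speeds; "effort": joint torques, N m; "ee_pos": TCP position; "eef_rot": TCP orientation; "force": force on the tool from outside, world axes, zero at the start; "wrist_torque": the same for the moment, N m; "opening": finger opening in m; "gripper_force": force on a finger pad.
Only numpy, scipy, OpenCV 4.12 (cv2) and the standard library are available. Lean on these libraries where they do the work, as an engineer would, in place of code of your own. Each camera call takes 0.05 s, during which the arm holds its last target. There are 200 camera calls.

### The job

Get the spice tray ready for cooking: stand each red-capped jar that has a coloured sticker on its cap upright in the tray's cup holder of the same colour, and the salt shaker with the bare grey top in the white holder. Set them down gently, flat on the holder's floor, and keep them upright on the way. The jar with no sticker and the shaker with the black sticker do not belong: leave them standing where they are.

Things in the scene. Friction and masses are not known exactly. Their poses are not given: they have to be found in the camera images.
- jar_green: clear spice jar with a red cap, 41 mm across, 105 mm tall, about 0.11 kg, standing upright; round and straight-sided from 10 to 105 mm height, cap from 85 mm up; a round green sticker, 36 mm, on top of the cap. Origin: centre of its underside; z up
- jar_blue: clear spice jar with a red cap, 41 mm across, 105 mm tall, about 0.11 kg, standing upright; round and straight-sided from 10 to 105 mm height, cap from 85 mm up; a round blue sticker, 36 mm, on top of the cap. Origin: centre of its underside; z up
- jar_yellow: clear spice jar with a red cap, 41 mm across, 105 mm tall, about 0.11 kg, standing upright; round and straight-sided from 10 to 105 mm height, cap from 85 mm up; a round yellow sticker, 36 mm, on top of the cap. Origin: centre of its underside; z up
- salt: salt shaker: pale, slightly waisted glass shaker with a domed grey top, 44 mm across, 90 mm tall, about 0.1 kg, standing upright; round, the glass body reaches 74 mm height (widest 44 mm), the grey top above it is 34 mm wide; its top is bare grey. Origin: centre of its underside; z up
- jar_bare: clear spice jar with a red cap, 41 mm across, 105 mm tall, about 0.11 kg, standing upright; round and straight-sided from 10 to 105 mm height, cap from 85 mm up; its red cap has a small pale printed mark but NO green, blue or yellow sticker; it is not wanted and stays. Origin: centre of its underside; z up
- pepper: look-alike shaker: pale, slightly waisted glass shaker with a domed grey top, 44 mm across, 90 mm tall, about 0.1 kg, standing upright; round, the glass body reaches 74 mm height (widest 44 mm), the grey top above it is 34 mm wide; a round black sticker, 22 mm, on top; it is not wanted and stays. Origin: centre of its underside; z up
- holder_green: green round cup holder fixed in the light wooden tray: a shallow dish 74 mm outside, 62 mm inside, floor 4 mm thick, rim 10 mm high, all from its underside; the tray floor is 6 mm thick. The four holders stand in a square, 96 mm from centre to centre; the tray is 216 mm square with a rim 16 mm above the worktop and low side grips. Origin: centre of its underside; z up
- holder_blue: blue round cup holder fixed in the light wooden tray: a shallow dish 74 mm outside, 62 mm inside, floor 4 mm thick, rim 10 mm high, all from its underside; the tray floor is 6 mm thick. The four holders stand in a square, 96 mm from centre to centre; the tray is 216 mm square with a rim 16 mm above the worktop and low side grips. Origin: centre of its underside; z up
- holder_yellow: yellow round cup holder fixed in the light wooden tray: a shallow dish 74 mm outside, 62 mm inside, floor 4 mm thick, rim 10 mm high, all from its underside; the tray floor is 6 mm thick. The four holders stand in a square, 96 mm from centre to centre; the tray is 216 mm square with a rim 16 mm above the worktop and low side grips. Origin: centre of its underside; z up
- holder_white: white round cup holder fixed in the light wooden tray: a shallow dish 74 mm outside, 62 mm inside, floor 4 mm thick, rim 10 mm high, all from its underside; the tray floor is 6 mm thick. The four holders stand in a square, 96 mm from centre to centre; the tray is 216 mm square with a rim 16 mm above the worktop and low side grips. Origin: centre of its underside; z up
Mind the look-alikes: they are no part of the job. What is shaped like the jar_yellow but orange is not meant.

How it is judged:
By the outcome, as a careful person would: the job done as asked, in the order asked, and still so for the second after the job is handed in, with the robot touching nothing.
It also fails if it takes over 104 s, if anything falls off the work surface, if the arm or the gripper's body presses on something with over 40 N, if the wrist force passes 120 N, or if a joint passes its speed limit or range.

## Working session

There is one attempt and no reset: what is moved stays moved. The work goes in short steps, Python scripts to look and compute and a shell command to move; the robot and the scene stay as the last step left them, time stands still between calls to the robot, and variables do not carry over. Pictures are saved under pics/ and viewed, at most 14 in all, crops included, and the job is handed in when it is done.

```bash
ls; mkdir -p pics; cat > h.py <<'E'
import numpy as np, cv2
from scipy.spatial.transform import Rotation as R
from station import env
def rot(o):
    o=np.array(o,float)
    if o.shape==(3,3): return o
    return (R.from_rotvec(o) if o.size==3 else R.from_quat(o)).as_matrix()
def K(c):
    f=c["frame"].shape[0]/2/np.tan(np.radians(c["fovy"])/2)
    return f
def ray(c,u,v):
    f=K(c); d=np.array([(u-c["cx"])/f,(v-c["cy"])/f]); s=d.copy()
    for _ in range(20): s=d/(1+c["k1"]*(s@s))
    r=rot(c["orientation"])@np.array([s[0],s[1],1]); return np.array(c["origin"],float),r/np.linalg.norm(r)
def atz(c,u,v,z):
    o,r=ray(c,u,v); return o+r*(z-o[2])/r[2]
def tri(obs):
    A=np.zeros((3,3));b=np.zeros(3)
    for c,u,v in obs:
        o,r=ray(c,u,v);P=np.eye(3)-np.outer(r,r);A+=P;b+=P@o
    p=np.linalg.solve(A,b)
    return p,[np.linalg.norm((np.eye(3)-np.outer(ray(*k)[1],ray(*k)[1]))@(p-ray(*k)[0])) for k in obs]
def proj(c,p):
    q=rot(c["orientation"]).T@(np.array(p)-c["origin"]); s=q[:2]/q[2]; s=s*(1+c["k1"]*(s@s)); return s*K(c)+[c["cx"],c["cy"]]
E
python3 - <<'E'
from h import *
import pickle
cs={n:env.camera(n) for n in("scene","top","wrist")}
pickle.dump(cs,open("c0.pkl","wb"))
for n,c in cs.items():
    cv2.imwrite(f"pics/{n}0.png",c["frame"]); print(n,{k:v for k,v in c.items() if k!="frame"})
print(env.get_state())
E
```

```text
pics
scene {'fovy': 50.27138588949157, 'cx': 255.67975212256485, 'cy': 188.43138965360035, 'k1': -0.1321205427081728, 'origin': array([0.11540151, 0.65953725, 0.64911684]), 'orientation': array([-0.76463654,  2.50284646, -1.19852452])}
top {'fovy': 53.54587558923938, 'cx': 252.48298809198485, 'cy': 192.54916964174038, 'k1': -0.088798994420131, 'origin': array([0.38670045, 0.01294419, 0.96296353]), 'orientation': array([-2.08802359,  2.14981016, -0.14015578])}
wrist {'fovy': 69.86078172890684, 'cx': 255.99300886205427, 'cy': 187.89230198502253, 'k1': -0.025642417376925592, 'origin': array([ 0.23299022, -0.55734681,  0.3833569 ]), 'orientation': array([ 2.34464142, -1.76138141, -0.22646555])}
{'clock': 0.15, 'joint_positions': array([-1.34568846e+00,  9.17135562e-02,  1.23154849e+00, -6.20036533e-06,
        1.81979693e+00, -5.66692093e-02]), 'joint_velocities': array([-0.00102039, -0.00182114, -0.00352472,  0.00092376,  0.00037157,
        0.00102993]), 'effort': array([ 1.18341013e-03, -4.47045851e+01, -4.06907380e+01,  6.99290098e-02,
        2.74364941e-02, -1.27927515e-04]), 'ee_pos': array([ 0.1668144 , -0.57616934,  0.24678437]), 'eef_rot': array([-3.10901873e+00, -4.40944089e-01,  2.03065440e-04]), 'force': array([1.14593894, 0.29910171, 0.73141936]), 'wrist_torque': array([-0.00749264, -0.01813718,  0.00667869]), 'gripper_force': 0.0, 'opening': 0.0876865900246881}
```

View pics/top0.png

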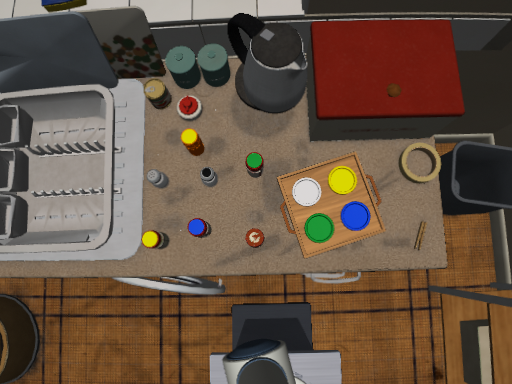

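View pics/scene0.png

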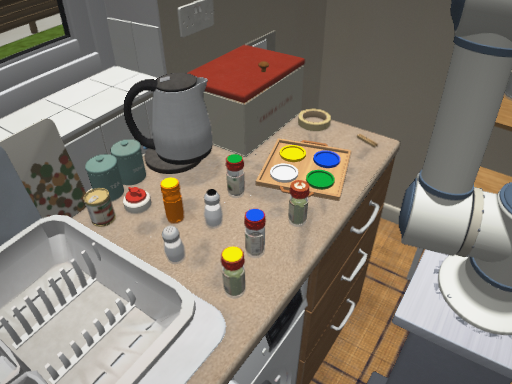

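The top view shows yellow (152,239), blue (198,228), green (254,161), bare jar (255,238), salt (157,178), pepper (208,176) and an orange look-alike (193,140). The tray holders are white (306,192), yellow (342,180), green (319,228) and blue (355,215). The scene view agrees: yellow (232,256), blue (255,216), green (235,160), salt (171,233).

```bash
cat > m.py <<'E'
from h import *
import pickle
cs=pickle.load(open("c0.pkl","rb"))
def blob(c,u,v,kind,rad=22):
    im=cv2.cvtColor(c["frame"],cv2.COLOR_BGR2HSV).astype(int);H,S,V=im[...,0],im[...,1],im[...,2]
    m={"g":(H>48)&(H<75)&(S>150),"b":(H>105)&(H<130)&(S>150),"y":(H>24)&(H<34)&(S>150),"w":(S<30)&(V>185)}[kind]
    yy,xx=np.mgrid[:384,:512]; m=m&(np.hypot(xx-u,yy-v)<rad)
    n,l,st,ce=cv2.connectedComponentsWithStats(m.astype(np.uint8))
    k=1+np.argmax(st[1:,4]); return ce[k],st[k]
P={"jar_green":("g",(254,160),(235,160)),"jar_blue":("b",(196,228),(255,216)),"jar_yellow":("y",(151,239),(232,256)),
"holder_green":("g",(319,228),(320,180)),"holder_blue":("b",(355,215),(326,160)),"holder_yellow":("y",(342,180),(293,153)),"holder_white":("w",(306,192),(285,173))}
T,S=cs["top"],cs["scene"]
for n,(k,a,b) in P.items():
    (p,s1),(q,s2)=blob(T,*a,k),blob(S,*b,k)
    x,e=tri([(T,*p),(S,*q)])
    print(n,p.round(1),s1[2:],q.round(1),s2[2:],x.round(4),np.round(e,4), atz(T,*p,.105 if 'jar' in n else .012).round(4),atz(S,*q,.105 if 'jar' in n else .012).round(4))
a=cv2.resize(T["frame"][145:255,130:270],None,fx=4,fy=4,interpolation=2)
b=cv2.resize(S["frame"][180:270,150:260],None,fx=4,fy=4,interpolation=2)
o=np.zeros((600,800,3),np.uint8); a=cv2.resize(T["frame"][155:205,135:225],None,fx=8,fy=6,interpolation=2); o[:300,:720]=a
b=cv2.resize(S["frame"][180:270,150:260],None,fx=7,fy=3.3,interpolation=2);o[300:300+b.shape[0],:b.shape[1]]=b
cv2.imwrite("pics/salt.png",o)
E
python3 m.py
```

```text
jar_green [253.9 160. ] [ 15  15 175] [234.3 158.3] [15  8 94] [0.607  0.035  0.1058] [0.0003 0.0003] [0.6074 0.0351 0.105 ] [0.6074 0.034  0.105 ]
jar_blue [195.8 226.4] [ 15  16 187] [254.5 214.6] [ 18  12 174] [0.4567 0.1709 0.1065] [0.0003 0.0003] [0.457  0.1712 0.105 ] [0.4573 0.1695 0.105 ]
jar_yellow [149.3 238.7] [ 15  16 185] [231.8 253.7] [ 20  15 233] [0.4318 0.2783 0.1061] [0. 0.] [0.4319 0.2786 0.105 ] [0.4325 0.2775 0.105 ]
holder_green [318.9 227.5] [ 29  30 669] [319.9 178.7] [ 27  19 401] [ 0.4527 -0.1197  0.0123] [0.0002 0.0002] [ 0.453  -0.1197  0.012 ] [ 0.4527 -0.1202  0.012 ]
holder_blue [355.1 215.5] [ 29  29 658] [326.2 158.8] [ 26  17 351] [ 0.4803 -0.2122  0.0109] [0.0001 0.0001] [ 0.4802 -0.212   0.012 ] [ 0.4797 -0.2107  0.012 ]
holder_yellow [342.  179.6] [ 29  28 640] [292.5 152.7] [ 26  17 350] [ 0.5723 -0.1851  0.012 ] [0.0003 0.0003] [ 0.5726 -0.1849  0.012 ] [ 0.572  -0.1851  0.012 ]
holder_white [306.3 191.8] [ 28  28 579] [283.7 171.9] [ 28  16 337] [ 0.5443 -0.0924  0.0133] [0.0004 0.0004] [ 0.5441 -0.0927  0.012 ] [ 0.5456 -0.0938  0.012 ]
```

View pics/salt.png

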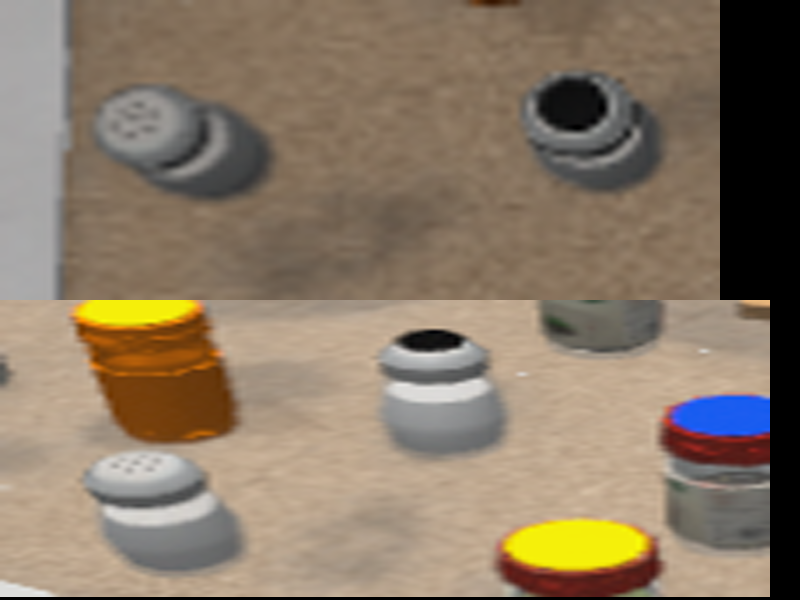

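Salt has holes in a bare grey top: (152,175) in the top view and (170,229) in the scene view. The right-hand shaker has the black sticker.

```bash
cat > m2.py <<'E'
from h import *
import pickle
cs=pickle.load(open("c0.pkl","rb"));T,S=cs["top"],cs["scene"]
print("salt",tri([(T,152.6,175.8),(S,169.9,229.6)]))
print("pepper",tri([(T,135+572/8,155+105/6),(S,150+431/7,180+40/3.3)]))
print("bare",tri([(T,254,236),(S,299,187)]), "orange",tri([(T,190,136),(S,170.5,184)]))
print("spout",tri([(T,306,66),(S,207,83)]),"lid",tri([(T,272,35),(S,180,79)]))
print("box top corners", tri([(T,316,117),(S,243,96)]), tri([(T,460,116),(S,304,62)]))
print("sink edge z0",atz(T,143,178,0))
E
python3 m2.py
cat > go.py <<'E'
import sys
from h import *
# usage: go.py x y z : tool-axis shift (mm) from commanded(measured) pose
s=env.get_state();p=np.array(s["ee_pos"]);M=rot(s["eef_rot"])
print("t",round(s["clock"],2),"p",p.round(4),"op",round(s["opening"],4),"gf",s["gripper_force"].__round__(1),"zaxis",M[:,2].round(4),"yaxis",M[:,1].round(3))
for a in sys.argv[1:]:
    q=np.array(eval(a)); print(a,"->",((q-p)@M*1000).round(1))
    p=q
E
python3 go.py "(.572,.21,.25)" "(.607,.035,.25)" "(.457,.171,.25)"
```

```text
salt (array([0.58370708, 0.28017686, 0.08410342]), [np.float64(0.0009487595719340778), np.float64(0.0009487595719339791)])
pepper (array([0.58487047, 0.14815684, 0.09007599]), [np.float64(5.756290007553268e-05), np.float64(5.75629000756502e-05)])
bare (array([0.43121212, 0.03925675, 0.09988978]), [np.float64(0.0010057880463521579), np.float64(0.001005788046352396)]) orange (array([0.67213599, 0.1852468 , 0.09942459]), [np.float64(0.001426242152495652), np.float64(0.0014262421524957277)])
spout (array([ 0.78279296, -0.08611168,  0.20808294]), [np.float64(0.0024030834800965574), np.float64(0.0024030834800967144)]) lid (array([ 0.82822603, -0.02073135,  0.23887193]), [np.float64(0.0146363087554854), np.float64(0.01463630875548538)])
box top corners (array([ 0.67554346, -0.10147315,  0.19161697]), [np.float64(0.0007406231746279226), np.float64(0.0007406231746280416)]) (array([ 0.67508514, -0.42143261,  0.17756169]), [np.float64(0.0008894724774191698), np.float64(0.0008894724774193775)])
sink edge z0 [0.59666078 0.33086903 0.        ]
t 0.15 p [ 0.1668 -0.5762  0.2468] op 0.0877 gf 0.0 zaxis [-3.0e-04  1.4e-03 -1.0e+00] yaxis [ 0.278 -0.961 -0.001]
(.572,.21,.25) -> [ 607.8 -642.5   -2.2]
(.607,.035,.25) -> [-15.  177.8  -0.3]
(.457,.171,.25) -> [-106.3 -172.3    0.2]
```

```bash
R1='{"turn":[[0,0,-7],[0,0,-7],[0,0,-7],[0,0,-7],[0,0,-7]],"linear":[[0,0,0],[0,0,0],[0,0,0],[0,0,0],[0,0,0]],"claw":[80,80,80,80,80]}'; unset R1
python3 -m creep '{"turn":[[0,0,-7],[0,0,-7],[0,0,-7],[0,0,-7],[0,0,-7]],"linear":[[0,0,0],[0,0,0],[0,0,0],[0,0,0],[0,0,0]],"claw":[80,80,80,80,80]}' 20
python3 -m creep '{"turn":[[0,0,-7],[0,0,-7],[0,0,-7],[0,0,-7],[0,0,-7]],"linear":[[0,0,0],[0,0,0],[0,0,0],[0,0,0],[0,0,0]],"claw":[80,80,80,80,80]}'
python3 -m creep '{"turn":[[0,0,-7],[0,0,-7],[0,0,-6]],"linear":[[0,0,0],[0,0,0],[0,0,0]],"claw":[80,80,80]}'
python3 - <<'E'
from h import *
import pickle
c=pickle.load(open("c0.pkl","rb"))
print(atz(c["top"],152.6,175.8,.088),atz(c["scene"],169.9,229.6,.088),atz(c["top"],270,111,0))
E
python3 go.py "(.35,-.35,.25)" "(.48,.0,.25)" "(.583,.279,.25)"
```

```text
clock: 0.57
ee_pos: [0.1668, -0.5762, 0.2471]
eef_rot: [-2.829, -1.364, -0.0]
force: [-0.3, 0.8, -0.6]
opening: 0.08
gripper_force: 0.0
clock: 0.98
ee_pos: [0.1668, -0.5762, 0.2472]
eef_rot: [-2.288, -2.152, -0.001]
force: [0.1, 0.5, -0.8]
opening: 0.08
gripper_force: 0.0
clock: 1.23
ee_pos: [0.1668, -0.5762, 0.2471]
eef_rot: [-1.879, -2.517, -0.001]
force: [-0.2, 0.5, -0.7]
opening: 0.0801
gripper_force: 0.0
[0.58200741 0.27842573 0.088     ] [0.58149065 0.28305476 0.088     ] [ 0.76772376 -0.00886149  0.        ]
t 1.23 p [ 0.1668 -0.5762  0.2471] op 0.0801 gf 0.0 zaxis [-2.e-04  9.e-04 -1.e+00] yaxis [0.959 0.284 0.   ]
(.35,-.35,.25) -> [164.9 239.9  -2.7]
(.48,.0,.25) -> [298.7 224.    0.3]
(.583,.279,.25) -> [2.383e+02 1.780e+02 2.000e-01]
```

```bash
python3 -m creep '{"turn":[[0,0,0],[0,0,0],[0,0,0],[0,0,0],[0,0,0]],"linear":[[28,25,0],[28,25,0],[28,25,0],[28,25,0],[28,25,0]],"claw":[80,80,80,80,80]}' |sed -n 2p
python3 -m creep '{"turn":[[0,0,0],[0,0,0],[0,0,0],[0,0,0],[0,0,0]],"linear":[[28,25,0],[28,25,0],[28,25,0],[28,25,0],[28,25,0]],"claw":[80,80,80,80,80]}' |sed -n 2p
python3 -m creep '{"turn":[[0,0,0],[0,0,0],[0,0,0],[0,0,0],[0,0,0]],"linear":[[28,25,0],[28,25,0],[28,25,0],[28,25,0],[28,25,0]],"claw":[80,80,80,80,80]}' |sed -n 2p
python3 -m creep '{"turn":[[0,0,0],[0,0,0],[0,0,0],[0,0,0],[0,0,0]],"linear":[[28,25,0],[28,25,0],[28,25,0],[28,25,0],[28,25,0]],"claw":[80,80,80,80,80]}' |sed -n 2p
python3 - <<'E'
from h import *
c=env.camera("wrist");cv2.imwrite("pics/w1.png",c["frame"])
import pickle;pickle.dump(c,open("w1.pkl","wb"))
for n,p in dict(salt=(.582,.279,.088),pepper=(.585,.148,.09),blue=(.457,.171,.105)).items(): print(n,proj(c,p))
E
python3 go.py "(.582,.279,.25)"
```

```text
ee_pos: [0.2483, -0.4054, 0.2471]
ee_pos: [0.3293, -0.2361, 0.2475]
ee_pos: [0.4105, -0.0667, 0.2476]
ee_pos: [0.4917, 0.1026, 0.2474]
salt [392.66267893  38.25265254]
pepper [349.43827077 165.1245708 ]
blue [240.55957135 109.34350615]
t 2.95 p [0.4931 0.1076 0.246 ] op 0.0802 gf 0.0 zaxis [-0.0011  0.0036 -1.    ] yaxis [ 0.959  0.282 -0.   ]
(.582,.279,.25) -> [139.3 133.6  -3.5]
```

View pics/w1.png

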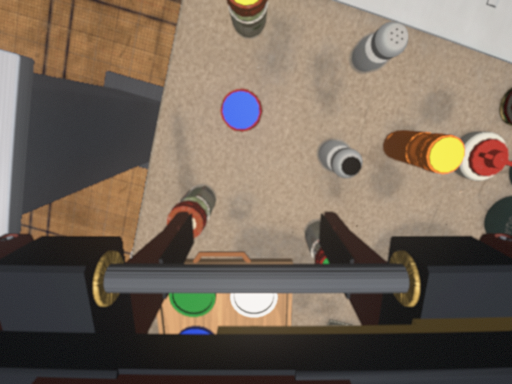

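Wrist view: salt top is near (396,36), pepper (348,165), blue (241,109). All sit within a few pixels of prediction.

```bash
python3 - <<'E'
from h import *
import pickle
c=pickle.load(open("w1.pkl","rb"));cs=pickle.load(open("c0.pkl","rb"));T=cs["top"]
print(atz(c,396,37,.088),atz(c,392,40,.085),tri([(c,396,37),(T,152.3,175.6)]),tri([(c,396,37),(T,152.3,175.6),(cs["scene"],169.9,229.6)]))
print("blue",atz(c,241,109,.105))
E
python3 -m creep '{"turn":[[0,0,0],[0,0,0],[0,0,0],[0,0,0],[0,0,0]],"linear":[[27,27,0],[28,27,0],[28,27,0],[28,26,0],[27,26,0]],"claw":[80,80,80,80,80]}' |sed -n 2p
python3 -m creep '{"turn":[[0,0,0]],"linear":[[0,0,0]],"claw":[80]}' |sed -n 2p
python3 - <<'E'
from h import *
c=env.camera("wrist");cv2.imwrite("pics/w2.png",c["frame"])
import pickle;pickle.dump(c,open("w2.pkl","wb"))
print(proj(c,(.582,.28,.088)))
E
python3 go.py "(.582,.28,.061)"
```

```text
[0.58475461 0.28102943 0.088     ] [0.5830749  0.27843653 0.085     ] (array([0.57873394, 0.27449566, 0.10434238]), [np.float64(0.00032193352814238605), np.float64(0.0003219335281423774)]) (array([0.58421365, 0.28098521, 0.08533128]), [np.float64(0.0016604585671008722), np.float64(0.001393054003169599), np.float64(0.0004019413647151717)])
blue [0.45732765 0.17143259 0.105     ]
ee_pos: [0.5812, 0.272, 0.247]
ee_pos: [0.5818, 0.2753, 0.2425]
[257.46623294 177.69714043]
t 3.5 p [0.581  0.2728 0.2437] op 0.0801 gf 0.0 zaxis [-0.0054 -0.0018 -1.    ] yaxis [ 0.96   0.281 -0.006]
(.582,.28,.061) -> [  6.7   4.  182.7]
```

```bash
python3 - <<'E'
from h import *
c=env.camera("wrist");cv2.imwrite("pics/w2.png",c["frame"][100:260,160:360].repeat(3,0).repeat(3,1))
import pickle;pickle.dump(c,open("w2.pkl","wb"))
print(proj(c,(.582,.28,.088)))
E
python3 go.py "(.582,.28,.061)"
```

```text
[258.77984735 175.2498197 ]
t 3.55 p [0.5807 0.2711 0.2453] op 0.08 gf 0.0 zaxis [-0.0036 -0.0017 -1.    ] yaxis [ 0.96   0.28  -0.004]
(.582,.28,.061) -> [  8.3   4.5 184.3]
```

View pics/w2.png

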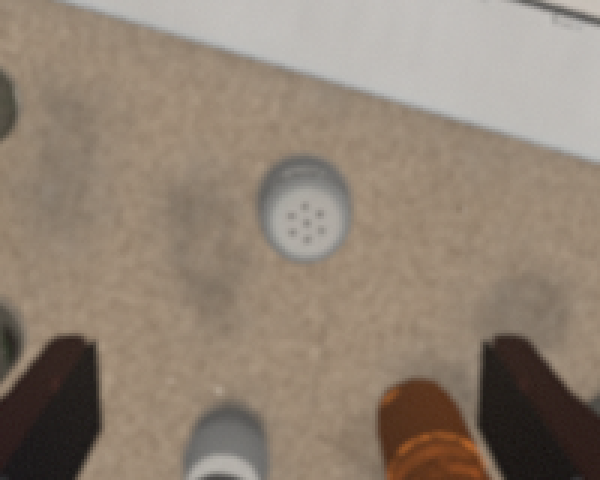

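Salt's hole pattern is centred at (262,174) in the wrist picture, close to the predicted (259,175).

```bash
python3 - <<'E'
from h import *
import pickle
c=pickle.load(open("w2.pkl","rb"));cs=pickle.load(open("c0.pkl","rb"));T=cs["top"];w=pickle.load(open("w1.pkl","rb"))
print(c["origin"],rot(c["orientation"]).round(3)); print(proj(c,(.5807,.2711,.24)))
for z in(.085,.09):print(atz(c,262,174.3,z))
print(tri([(c,262,174.3),(T,152.3,175.6),(cs["scene"],169.9,229.6)]),tri([(c,262,174.3),(w,397,36)]))
E
```

```text
[0.56328093 0.33842652 0.38037393] [[ 0.96   0.274  0.066]
 [ 0.281 -0.929 -0.241]
 [-0.005  0.25  -0.968]]
[253.28739431 245.56040459]
[0.58527486 0.28141588 0.085     ]
[0.58490255 0.28238094 0.09      ]
(array([0.5845258 , 0.28072558, 0.08383102]), [np.float64(0.0009561696035866459), np.float64(0.0010652613496474495), np.float64(0.00043895901285734176)]) (array([0.58510438, 0.28203242, 0.08843904]), [np.float64(9.658508452297946e-05), np.float64(9.658508452296728e-05)])
```

```bash
python3 -m creep '{"turn":[[0,0,0],[0,0,0],[0,0,0],[0,0,0],[0,0,0]],"linear":[[8,6,0],[0,0,20],[0,0,25],[0,0,25],[0,0,20]],"claw":[80,80,80,80,80]}' |sed -n 2p
python3 -m creep '{"turn":[[0,0,0],[0,0,0],[0,0,0],[0,0,0],[0,0,0]],"linear":[[0,0,25],[0,0,25],[0,0,20],[0,0,0],[0,0,0]],"claw":[80,80,80,80,80]}'
python3 go.py "(.5848,.2815,.061)"
```

```text
ee_pos: [0.5841, 0.2784, 0.1573]
clock: 4.38
ee_pos: [0.5838, 0.2785, 0.0878]
eef_rot: [-1.889, -2.51, 0.001]
force: [-0.2, 0.1, 0.3]
opening: 0.08
gripper_force: 0.0
t 4.38 p [0.5838 0.2785 0.0878] op 0.08 gf 0.0 zaxis [-1.e-03 -4.e-04 -1.e+00] yaxis [ 0.961  0.277 -0.001]
(.5848,.2815,.061) -> [ 2.6  1.8 26.8]
```

```bash
python3 -m creep '{"turn":[[0,0,0],[0,0,0],[0,0,0],[0,0,0],[0,0,0]],"linear":[[3,2,9],[0,0,9],[0,0,9],[0,0,0],[0,0,0]],"claw":[80,80,80,50,42]}' 20
python3 -m creep '{"turn":[[0,0,0],[0,0,0],[0,0,0],[0,0,0],[0,0,0]],"linear":[[0,0,0],[0,0,0],[0,0,0],[0,0,0],[0,0,0]],"claw":[36,30,30,30,30]}'
```

```text
clock: 4.8
ee_pos: [0.585, 0.2828, 0.0598]
eef_rot: [-1.887, -2.511, 0.002]
force: [0.5, -0.3, -0.8]
opening: 0.07
gripper_force: 0.0
clock: 5.22
ee_pos: [0.5852, 0.2829, 0.0613]
eef_rot: [-1.887, -2.511, 0.0]
force: [-2.7, -1.0, 2.0]
opening: 0.0388
gripper_force: 20.0
```

```bash
python3 -m creep '{"turn":[[0,0,0],[0,0,0],[0,0,0],[0,0,0],[0,0,0]],"linear":[[0,0,-15],[0,0,-30],[0,0,-35],[0,0,-35],[0,0,-35]],"claw":[30,30,30,30,30]}'
python3 go.py "(.48,.1,.21)" "(.5443,-.0924,.21)"
```

```text
clock: 5.63
ee_pos: [0.5851, 0.2828, 0.2118]
eef_rot: [-1.887, -2.511, 0.001]
force: [0.8, 0.1, -1.4]
opening: 0.0391
gripper_force: 19.7
t 5.63 p [0.5851 0.2828 0.2118] op 0.0391 gf 19.7 zaxis [-6.e-04 -2.e-04 -1.e+00] yaxis [ 0.961  0.278 -0.001]
(.48,.1,.21) -> [-146.4 -151.8    1.9]
(.5443,-.0924,.21) -> [-202.7    8.3    0. ]
```

```bash
python3 -m creep '{"turn":[[0,0,0],[0,0,0],[0,0,0],[0,0,0],[0,0,0]],"linear":[[-15,-6,0],[-25,-10,0],[-27,-11,0],[-27,-11,0],[-27,-11,0]],"claw":[30,30,30,30,30]}'|sed -n 2p
python3 -m creep '{"turn":[[0,0,0],[0,0,0],[0,0,0],[0,0,0],[0,0,0]],"linear":[[-27,-11,0],[-27,-11,0],[-27,-11,0],[-27,-11,0],[-27,-11,0]],"claw":[30,30,30,30,30]}'|sed -n 2p
python3 -m creep '{"turn":[[0,0,0],[0,0,0],[0,0,0],[0,0,0],[0,0,0]],"linear":[[-27,-11,0],[-25,-11,0],[-20,-9,0],[-10,-5,0],[0,0,0]],"claw":[30,30,30,30,30]}'|sed -n 2p
python3 -m creep '{"turn":[[0,0,0],[0,0,0]],"linear":[[0,0,0],[0,0,0]],"claw":[30,30]}'
python3 go.py "(.5443,-.0926,.071)"
```

```text
ee_pos: [0.5717, 0.152, 0.2104]
ee_pos: [0.5563, 0.0067, 0.2105]
ee_pos: [0.5446, -0.0826, 0.2105]
clock: 7.05
ee_pos: [0.5451, -0.0796, 0.2106]
eef_rot: [-1.886, -2.512, -0.001]
force: [-0.4, -0.2, -1.5]
opening: 0.0388
gripper_force: 19.7
t 7.05 p [ 0.5451 -0.0796  0.2106] op 0.0388 gf 19.7 zaxis [ 1.e-04  7.e-04 -1.e+00] yaxis [0.96  0.279 0.   ]
(.5443,-.0926,.071) -> [-12.4  -4.5 139.6]
```

```bash
python3 -m creep '{"turn":[[0,0,0],[0,0,0],[0,0,0],[0,0,0],[0,0,0]],"linear":[[-12,-4,10],[0,0,28],[0,0,30],[0,0,30],[0,0,22]],"claw":[30,30,30,30,30]}'|sed -n 2p
python3 -m creep '{"turn":[[0,0,0],[0,0,0],[0,0,0]],"linear":[[0,0,10],[0,0,0],[0,0,0]],"claw":[30,30,30]}'
python3 go.py "(.5443,-.0926,.071)"
```

```text
ee_pos: [0.5433, -0.0927, 0.0868]
clock: 7.72
ee_pos: [0.5445, -0.0931, 0.0808]
eef_rot: [-1.886, -2.512, 0.0]
force: [0.3, 0.8, -1.0]
opening: 0.0387
gripper_force: 19.7
t 7.72 p [ 0.5445 -0.0931  0.0808] op 0.0387 gf 19.7 zaxis [-3.e-04  0.e+00 -1.e+00] yaxis [ 0.96   0.279 -0.   ]
(.5443,-.0926,.071) -> [ 0.5 -0.1  9.8]
```

Going down slowly until the wrist feels the floor.

```bash
for i in 1; do python3 -m creep '{"turn":[[0,0,0],[0,0,0],[0,0,0],[0,0,0],[0,0,0]],"linear":[[0,0,2],[0,0,2],[0,0,2],[0,0,1],[0,0,0]],"claw":[30,30,30,30,30]}'; done
python3 -m creep '{"turn":[[0,0,0],[0,0,0],[0,0,0]],"linear":[[0,0,1],[0,0,1],[0,0,0]],"claw":[30,30,30]}'
```

```text
clock: 8.13
ee_pos: [0.5445, -0.0933, 0.0739]
eef_rot: [1.887, 2.511, 0.0]
force: [0.1, 0.0, -1.2]
opening: 0.0391
gripper_force: 19.7
clock: 8.38
ee_pos: [0.5443, -0.0933, 0.0715]
eef_rot: [-1.887, -2.511, 0.0]
force: [0.0, 0.8, -0.7]
opening: 0.039
gripper_force: 19.7
```

```bash
python3 -m creep '{"turn":[[0,0,0],[0,0,0],[0,0,0]],"linear":[[0,0,0.5],[0,0,0.5],[0,0,0]],"claw":[30,30,30]}'
```

```text
clock: 8.63
ee_pos: [0.5445, -0.0935, 0.0712]
eef_rot: [1.887, 2.511, -0.0]
force: [-1.8, -0.7, 2.0]
opening: 0.0389
gripper_force: 20.0
```

Contact felt, so I release and rise.

```bash
python3 -m creep '{"turn":[[0,0,0],[0,0,0],[0,0,0],[0,0,0],[0,0,0]],"linear":[[0,0,0.2],[0,0,0],[0,0,0],[0,0,0],[0,0,0]],"claw":[42,50,60,64,64]}'
python3 -m creep '{"turn":[[0,0,0],[0,0,0],[0,0,0],[0,0,0],[0,0,0]],"linear":[[0,0,-15],[0,0,-30],[0,0,-35],[0,0,-40],[0,0,-40]],"claw":[64,64,64,64,75]}'
python3 go.py "(.457,.1713,.24)"
```

```text
clock: 9.05
ee_pos: [0.5444, -0.0932, 0.0703]
eef_rot: [-1.887, -2.511, -0.0]
force: [0.5, 0.2, -0.1]
opening: 0.063
gripper_force: 0.0
clock: 9.47
ee_pos: [0.5439, -0.0931, 0.2315]
eef_rot: [-1.887, -2.511, 0.001]
force: [0.5, 0.6, 0.1]
opening: 0.0678
gripper_force: 0.0
t 9.47 p [ 0.5439 -0.0931  0.2315] op 0.0678 gf 0.0 zaxis [-1.2e-03  4.0e-04 -1.0e+00] yaxis [ 0.961  0.278 -0.001]
(.457,.1713,.24) -> [278.2 -10.   -8.3]
```

```bash
python3 -m creep '{"turn":[[0,0,0],[0,0,0],[0,0,0],[0,0,0],[0,0,0]],"linear":[[18,-1,0],[30,-1,0],[35,-1,0],[35,-1,0],[35,-1,0]],"claw":[80,80,80,80,80]}'|sed -n 2p
python3 -m creep '{"turn":[[0,0,0],[0,0,0],[0,0,0],[0,0,0],[0,0,0]],"linear":[[35,-1,0],[35,-1,0],[30,-1,0],[25,-1,0],[0,0,0]],"claw":[80,80,80,80,80]}'|sed -n 2p
python3 -m creep '{"turn":[[0,0,0],[0,0,0]],"linear":[[0,0,0],[0,0,0]],"claw":[80,80]}'|sed -n 2p
cat > w.py <<'E'
from m import *
import sys
k,x,y=sys.argv[1],float(sys.argv[2]),float(sys.argv[3])
c=env.camera("wrist");u=proj(c,(x,y,.105));p,s=blob(c,*u,k,60)
print("pred",u,"seen",p,s[2:],"pos",atz(c,*p,.106))
E
python3 w.py b .457 .1713|tail -1
python3 go.py "(.457,.1713,.081)"
```

```text
ee_pos: [0.4964, 0.0534, 0.2305]
ee_pos: [0.4571, 0.1748, 0.2306]
ee_pos: [0.4587, 0.1708, 0.2304]
pred [253.69866344 187.23200657] seen [253.50166113 188.02657807] [ 34  33 903] pos [0.45697321 0.17072113 0.106     ]
t 10.52 p [0.4588 0.1704 0.2303] op 0.0802 gf 0.0 zaxis [ 0.e+00 -5.e-04 -1.e+00] yaxis [ 0.961  0.277 -0.   ]
(.457,.1713,.081) -> [  1.5  -1.4 149.3]
```

```bash
python3 -m creep '{"turn":[[0,0,0],[0,0,0],[0,0,0],[0,0,0],[0,0,0]],"linear":[[1,-2,15],[0,0,30],[0,0,30],[0,0,30],[0,0,25]],"claw":[80,80,80,80,80]}'|sed -n 2p
python3 -m creep '{"turn":[[0,0,0],[0,0,0],[0,0,0],[0,0,0],[0,0,0]],"linear":[[0,0,12],[0,0,7],[0,0,0],[0,0,0],[0,0,0]],"claw":[80,80,80,60,50]}'|sed -n 2p
python3 -m creep '{"turn":[[0,0,0],[0,0,0],[0,0,0],[0,0,0],[0,0,0]],"linear":[[0,0,0],[0,0,0],[0,0,0],[0,0,0],[0,0,0]],"claw":[44,38,34,32,32]}' 20
```

```text
ee_pos: [0.4562, 0.17, 0.0982]
ee_pos: [0.4574, 0.1717, 0.0835]
clock: 11.77
ee_pos: [0.4564, 0.1717, 0.0818]
eef_rot: [1.887, 2.511, 0.001]
force: [0.0, 0.8, 1.2]
opening: 0.0406
gripper_force: 20.0
```

```bash
python3 -m creep '{"turn":[[0,0,0],[0,0,0],[0,0,0],[0,0,0],[0,0,0]],"linear":[[0,0,-15],[0,0,-30],[0,0,-35],[0,0,-35],[0,0,-35]],"claw":[32,32,32,32,32]}'
python3 go.py "(.4803,-.2118,.2318)"
```

```text
clock: 12.18
ee_pos: [0.4558, 0.1716, 0.2326]
eef_rot: [-1.887, -2.511, 0.001]
force: [1.0, 0.1, 0.3]
opening: 0.0406
gripper_force: 20.0
t 12.18 p [0.4558 0.1716 0.2326] op 0.0406 gf 20.0 zaxis [-8.e-04 -2.e-04 -1.e+00] yaxis [ 0.961  0.278 -0.001]
(.4803,-.2118,.2318) -> [-375.   -83.1    0.9]
```

```bash
python3 -m creep '{"turn":[[0,0,0],[0,0,0],[0,0,0],[0,0,0],[0,0,0]],"linear":[[-15,-3,0],[-25,-6,0],[-29,-6,0],[-29,-6,0],[-29,-7,0]],"claw":[32,32,32,32,32]}'|sed -n 2p
python3 -m creep '{"turn":[[0,0,0],[0,0,0],[0,0,0],[0,0,0],[0,0,0]],"linear":[[-29,-7,0],[-29,-7,0],[-29,-7,0],[-29,-6,0],[-29,-6,0]],"claw":[32,32,32,32,32]}'|sed -n 2p
python3 -m creep '{"turn":[[0,0,0],[0,0,0],[0,0,0],[0,0,0],[0,0,0]],"linear":[[-29,-7,0],[-29,-6,0],[-25,-5,0],[-15,-3,0],[-5,-1,0]],"claw":[32,32,32,32,32]}'|sed -n 2p
python3 -m creep '{"turn":[[0,0,0],[0,0,0],[0,0,0]],"linear":[[0,0,0],[0,0,0],[0,0,0]],"claw":[32,32,32]}'
python3 go.py "(.4803,-.2118,.0915)"
```

```text
ee_pos: [0.4645, 0.0408, 0.2312]
ee_pos: [0.473, -0.108, 0.2313]
ee_pos: [0.4805, -0.2138, 0.2306]
clock: 13.68
ee_pos: [0.4809, -0.2106, 0.2315]
eef_rot: [-1.886, -2.512, -0.001]
force: [0.3, -0.1, -0.7]
opening: 0.041
gripper_force: 20.0
t 13.68 p [ 0.4809 -0.2106  0.2315] op 0.041 gf 20.0 zaxis [ 1.e-04  4.e-04 -1.e+00] yaxis [0.96  0.279 0.   ]
(.4803,-.2118,.0915) -> [ -1.   -0.9 140. ]
```

```bash
python3 -m creep '{"turn":[[0,0,0],[0,0,0],[0,0,0],[0,0,0],[0,0,0]],"linear":[[-1,-1,15],[0,0,28],[0,0,30],[0,0,30],[0,0,20]],"claw":[32,32,32,32,32]}'|sed -n 2p
python3 -m creep '{"turn":[[0,0,0],[0,0,0],[0,0,0],[0,0,0],[0,0,0]],"linear":[[0,0,6],[0,0,3],[0,0,3],[0,0,2],[0,0,0]],"claw":[32,32,32,32,32]}'
python3 -m creep '{"turn":[[0,0,0],[0,0,0],[0,0,0]],"linear":[[0,0,1],[0,0,1],[0,0,0]],"claw":[32,32,32]}'
```

```text
ee_pos: [0.4794, -0.2111, 0.1056]
clock: 14.52
ee_pos: [0.4808, -0.2131, 0.0958]
eef_rot: [1.886, 2.51, 0.001]
force: [0.5, -0.3, -1.1]
opening: 0.0407
gripper_force: 20.0
clock: 14.77
ee_pos: [0.4803, -0.213, 0.0929]
eef_rot: [1.887, 2.511, 0.0]
force: [0.0, -0.3, -1.2]
opening: 0.0412
gripper_force: 20.0
```

```bash
python3 -m creep '{"turn":[[0,0,0],[0,0,0],[0,0,0]],"linear":[[0,0,0.7],[0,0,0.5],[0,0,0]],"claw":[32,32,32]}'
```

```text
clock: 15.02
ee_pos: [0.4803, -0.2131, 0.0918]
eef_rot: [1.887, 2.511, 0.0]
force: [-0.6, -0.7, 1.5]
opening: 0.0408
gripper_force: 20.0
```

```bash
python3 -m creep '{"turn":[[0,0,0],[0,0,0],[0,0,0],[0,0,0],[0,0,0]],"linear":[[0,0,0.3],[0,0,0],[0,0,0],[0,0,0],[0,0,0]],"claw":[32,44,54,64,64]}'|sed -n 4p
python3 -m creep '{"turn":[[0,0,0],[0,0,0],[0,0,0],[0,0,0],[0,0,0]],"linear":[[0,0,-15],[0,0,-30],[0,0,-35],[0,0,-35],[0,0,-25]],"claw":[64,64,64,64,75]}'
python3 go.py "(.432,.278,.2318)"
```

```text
force: [-0.4, -0.1, 0.1]
clock: 15.85
ee_pos: [0.4804, -0.213, 0.2341]
eef_rot: [1.886, 2.509, 0.001]
force: [0.3, -0.5, 0.6]
opening: 0.0677
gripper_force: 0.0
t 15.85 p [ 0.4804 -0.213   0.2341] op 0.0677 gf 0.0 zaxis [ 0.0025 -0.0012 -1.    ] yaxis [0.961 0.278 0.002]
(.432,.278,.2318) -> [485.1  90.1   1.6]
```

```bash
python3 -m creep '{"turn":[[0,0,0],[0,0,0],[0,0,0],[0,0,0],[0,0,0]],"linear":[[20,4,0],[33,6,0],[37,7,0],[37,7,0],[37,7,0]],"claw":[80,80,80,80,80]}'|sed -n 2p
python3 -m creep '{"turn":[[0,0,0],[0,0,0],[0,0,0],[0,0,0],[0,0,0]],"linear":[[37,7,0],[37,7,0],[37,7,0],[37,7,0],[37,7,0]],"claw":[80,80,80,80,80]}'|sed -n 2p
python3 -m creep '{"turn":[[0,0,0],[0,0,0],[0,0,0],[0,0,0],[0,0,0]],"linear":[[37,7,0],[37,6,0],[35,6,0],[20,4,0],[7,1,0]],"claw":[80,80,80,80,80]}'|sed -n 2p
python3 -m creep '{"turn":[[0,0,0],[0,0,0]],"linear":[[0,0,0],[0,0,0]],"claw":[80,80]}'|sed -n 2p
python3 w.py y .432 .278|tail -1
python3 go.py "(.432,.278,.081)"
```

```text
ee_pos: [0.4638, -0.0454, 0.2308]
ee_pos: [0.4459, 0.1425, 0.2309]
ee_pos: [0.4308, 0.2808, 0.2303]
ee_pos: [0.4318, 0.2775, 0.2307]
pred [255.60666109 187.62842072] seen [255.76572008 187.99391481] [ 37  35 986] pos [0.43218278 0.2779355  0.106     ]
t 17.32 p [0.432  0.277  0.2309] op 0.0802 gf 0.0 zaxis [-0.e+00 -7.e-04 -1.e+00] yaxis [ 0.961  0.277 -0.   ]
(.432,.278,.081) -> [  1.1   0.3 149.9]
```

```bash
python3 -m creep '{"turn":[[0,0,0],[0,0,0],[0,0,0],[0,0,0],[0,0,0]],"linear":[[1,0,15],[0,0,30],[0,0,30],[0,0,30],[0,0,25]],"claw":[80,80,80,80,80]}'|sed -n 2p
python3 -m creep '{"turn":[[0,0,0],[0,0,0],[0,0,0],[0,0,0],[0,0,0]],"linear":[[0,0,12],[0,0,8],[0,0,0],[0,0,0],[0,0,0]],"claw":[80,80,80,60,50]}'|sed -n 2p
python3 -m creep '{"turn":[[0,0,0],[0,0,0],[0,0,0],[0,0,0],[0,0,0]],"linear":[[0,0,0],[0,0,0],[0,0,0],[0,0,0],[0,0,0]],"claw":[44,38,34,32,32]}' 20
python3 -m creep '{"turn":[[0,0,0],[0,0,0],[0,0,0],[0,0,0],[0,0,0]],"linear":[[0,0,-15],[0,0,-30],[0,0,-35],[0,0,-35],[0,0,-35]],"claw":[32,32,32,32,32]}'
python3 go.py "(.47,-.03,.2318)"
```

```text
ee_pos: [0.4316, 0.277, 0.099]
ee_pos: [0.4325, 0.2792, 0.0831]
clock: 18.57
ee_pos: [0.4315, 0.2791, 0.0813]
eef_rot: [1.887, 2.511, 0.001]
force: [-0.6, -0.3, 1.9]
opening: 0.0407
gripper_force: 20.0
clock: 18.98
ee_pos: [0.431, 0.2788, 0.2321]
eef_rot: [-1.887, -2.511, 0.001]
force: [0.9, -0.6, -0.7]
opening: 0.0411
gripper_force: 20.0
t 18.98 p [0.431  0.2788 0.2321] op 0.0411 gf 20.0 zaxis [-8.e-04 -4.e-04 -1.e+00] yaxis [ 0.961  0.278 -0.001]
(.47,-.03,.2318) -> [-307.4  -48.5    0.4]
```

```bash
python3 -m creep '{"turn":[[0,0,0],[0,0,0],[0,0,0],[0,0,0],[0,0,0]],"linear":[[-16,-2,0],[-28,-4,0],[-34,-5,0],[-34,-5,0],[-34,-6,0]],"claw":[32,32,32,32,32]}'|sed -n 2p
python3 -m creep '{"turn":[[0,0,0],[0,0,0],[0,0,0],[0,0,0],[0,0,0]],"linear":[[-34,-6,0],[-34,-5,0],[-34,-5,0],[-34,-6,0],[-28,-4,0]],"claw":[32,32,32,32,32]}'|sed -n 2p
python3 -m creep '{"turn":[[0,0,0],[0,0,3],[0,0,6],[0,0,7],[0,0,7]],"linear":[[0,0,0],[0,0,0],[0,0,0],[0,0,0],[0,0,0]],"claw":[32,32,32,32,32]}'|sed -n 2p
python3 -m creep '{"turn":[[0,0,7],[0,0,7],[0,0,7],[0,0,7],[0,0,7]],"linear":[[0,0,0],[0,0,0],[0,0,0],[0,0,0],[0,0,0]],"claw":[32,32,32,32,32]}'|sed -n 2p
python3 -m creep '{"turn":[[0,0,7],[0,0,7],[0,0,7],[0,0,7],[0,0,4]],"linear":[[0,0,0],[0,0,0],[0,0,0],[0,0,0],[0,0,0]],"claw":[32,32,32,32,32]}'|sed -n 2p
python3 go.py "(.5723,-.185,.2318)"
```

```text
ee_pos: [0.4508, 0.1314, 0.2307]
ee_pos: [0.4713, -0.0344, 0.2308]
ee_pos: [0.4714, -0.0316, 0.2307]
ee_pos: [0.4714, -0.0313, 0.2307]
ee_pos: [0.4714, -0.0314, 0.2307]
t 21.07 p [ 0.4714 -0.0314  0.2307] op 0.0407 gf 20.0 zaxis [-4.e-04  4.e-04 -1.e+00] yaxis [ 0.273 -0.962 -0.001]
(.5723,-.185,.2318) -> [ 55.1 175.3  -1.2]
```

```bash
python3 -m creep '{"turn":[[0,0,0],[0,0,0],[0,0,0],[0,0,0],[0,0,0]],"linear":[[4,13,0],[8,25,0],[9,30,0],[9,30,0],[9,28,0]],"claw":[32,32,32,32,32]}'|sed -n 2p
python3 -m creep '{"turn":[[0,0,0],[0,0,0],[0,0,0],[0,0,0],[0,0,0]],"linear":[[8,25,0],[6,18,0],[2,6,0],[0,0,0],[0,0,0]],"claw":[32,32,32,32,32]}'
python3 go.py "(.5723,-.185,.0915)"
```

```text
ee_pos: [0.545, -0.1439, 0.2306]
clock: 21.9
ee_pos: [0.573, -0.1847, 0.2305]
eef_rot: [-3.109, -0.442, 0.001]
force: [0.4, 0.1, -0.7]
opening: 0.0406
gripper_force: 20.0
t 21.9 p [ 0.573  -0.1847  0.2305] op 0.0406 gf 20.0 zaxis [-1.e-03  8.e-04 -1.e+00] yaxis [ 0.279 -0.96  -0.001]
(.5723,-.185,.0915) -> [ -0.6   0.3 139. ]
```

```bash
python3 -m creep '{"turn":[[0,0,0],[0,0,0],[0,0,0],[0,0,0],[0,0,0]],"linear":[[-1,0,15],[0,0,28],[0,0,30],[0,0,30],[0,0,20]],"claw":[32,32,32,32,32]}'|sed -n 2,4p
python3 -m creep '{"turn":[[0,0,0],[0,0,0],[0,0,0],[0,0,0],[0,0,0]],"linear":[[0,0,6],[0,0,3],[0,0,3],[0,0,1],[0,0,0]],"claw":[32,32,32,32,32]}'
python3 -m creep '{"turn":[[0,0,0],[0,0,0],[0,0,0]],"linear":[[0,0,1],[0,0,0.5],[0,0,0]],"claw":[32,32,32]}'
```

```text
ee_pos: [0.5707, -0.1834, 0.1052]
eef_rot: [-3.108, -0.444, 0.003]
force: [0.0, -0.3, -1.5]
clock: 22.73
ee_pos: [0.5728, -0.1853, 0.0967]
eef_rot: [3.109, 0.442, 0.004]
force: [0.8, -0.2, -0.1]
opening: 0.0407
gripper_force: 20.0
clock: 22.98
ee_pos: [0.5723, -0.1854, 0.094]
eef_rot: [3.11, 0.441, 0.001]
force: [0.2, 0.0, -0.3]
opening: 0.041
gripper_force: 20.0
```

```bash
python3 -m creep '{"turn":[[0,0,0],[0,0,0],[0,0,0],[0,0,0]],"linear":[[0,0,0.7],[0,0,0.7],[0,0,0.5],[0,0,0]],"claw":[32,32,32,32]}'
```

```text
clock: 23.32
ee_pos: [0.572, -0.1852, 0.0914]
eef_rot: [-3.11, -0.441, 0.0]
force: [0.1, -0.3, -0.1]
opening: 0.0406
gripper_force: 20.0
```

```bash
python3 -m creep '{"turn":[[0,0,0],[0,0,0],[0,0,0]],"linear":[[0,0,0.5],[0,0,0],[0,0,0]],"claw":[32,32,32]}'
```

```text
clock: 23.57
ee_pos: [0.5722, -0.1852, 0.0913]
eef_rot: [3.11, 0.441, 0.001]
force: [0.1, 1.0, 0.7]
opening: 0.0408
gripper_force: 20.0
```

```bash
python3 -m creep '{"turn":[[0,0,0],[0,0,0],[0,0,0]],"linear":[[0,0,0.4],[0,0,0],[0,0,0]],"claw":[32,32,32]}'
```

```text
clock: 23.82
ee_pos: [0.5723, -0.1852, 0.0913]
eef_rot: [3.11, 0.441, 0.001]
force: [-1.1, 1.8, 5.0]
opening: 0.0408
gripper_force: 20.0
```

```bash
python3 -m creep '{"turn":[[0,0,0],[0,0,0],[0,0,0],[0,0,0],[0,0,0]],"linear":[[0,0,0],[0,0,0],[0,0,0],[0,0,0],[0,0,0]],"claw":[36,44,54,64,64]}'|sed -n 4p
python3 -m creep '{"turn":[[0,0,0],[0,0,0],[0,0,0],[0,0,0],[0,0,0]],"linear":[[0,0,-15],[0,0,-30],[0,0,-35],[0,0,-35],[0,0,-25]],"claw":[64,64,64,64,75]}'
python3 go.py "(.607,.035,.2318)"
```

```text
force: [-0.6, 0.0, -0.1]
clock: 24.65
ee_pos: [0.5723, -0.1854, 0.2339]
eef_rot: [3.109, 0.441, 0.004]
force: [-0.8, -0.0, 1.1]
opening: 0.0676
gripper_force: 0.0
t 24.65 p [ 0.5723 -0.1854  0.2339] op 0.0676 gf 0.0 zaxis [ 0.0026 -0.0011 -1.    ] yaxis [ 0.278 -0.961  0.002]
(.607,.035,.2318) -> [  94.6 -202.1    2. ]
```

```bash
python3 -m creep '{"turn":[[0,0,0],[0,0,0],[0,0,0],[0,0,0],[0,0,0]],"linear":[[8,-17,0],[14,-30,0],[15,-33,0],[15,-33,0],[15,-33,0]],"claw":[80,80,80,80,80]}'|sed -n 2p
python3 -m creep '{"turn":[[0,0,0],[0,0,0],[0,0,0],[0,0,0],[0,0,0]],"linear":[[14,-30,0],[10,-20,0],[3,-6,0],[0,0,0],[0,0,0]],"claw":[80,80,80,80,80]}'|sed -n 2p
python3 w.py g .607 .035|tail -1
python3 go.py "(.607,.035,.081)"
```

```text
ee_pos: [0.5958, -0.0251, 0.2304]
ee_pos: [0.6061, 0.0344, 0.2303]
holder_white [306.3 191.8] [ 28  28 579] [283.7 171.9] [ 28  16 337] [ 0.5443 -0.0924  0.0133] [0.0004 0.0004] [ 0.5441 -0.0927  0.012 ] [ 0.5456 -0.0938  0.012 ]
t 25.53 p [0.6061 0.0338 0.2304] op 0.08 gf 0.0 zaxis [-4.e-04 -7.e-04 -1.e+00] yaxis [ 0.277 -0.961  0.001]
(.607,.035,.081) -> [  1.3  -1.  149.4]Traceback (most recent call last):
  File "w.py", line 4, in <module>
    c=env.camera("wrist");u=proj(c,(x,y,.105));p,s=blob(c,*u,k,60)
                                                   ~~~~^^^^^^^^^^^
  File "m.py", line 9, in blob
    k=1+np.argmax(st[1:,4]); return ce[k],st[k]
        ~~~~~~~~~^^^^^^^^^^
    return _wrapfunc(a, 'argmax', axis=axis, out=out, **kwds)
    return bound(*args, **kwds)
ValueError: attempt to get argmax of an empty sequence
```

No green blob was found, so I look.

```bash
python3 - <<'E'
from h import *
c=env.camera("wrist");cv2.imwrite("pics/w3.png",c["frame"]);u=proj(c,(.607,.035,.105));print(u,cv2.cvtColor(c["frame"],cv2.COLOR_BGR2HSV)[int(u[1]),int(u[0])])
E
```

```text
[254.98421326 187.77192128] [ 64 144 167]
```

View pics/w3.png

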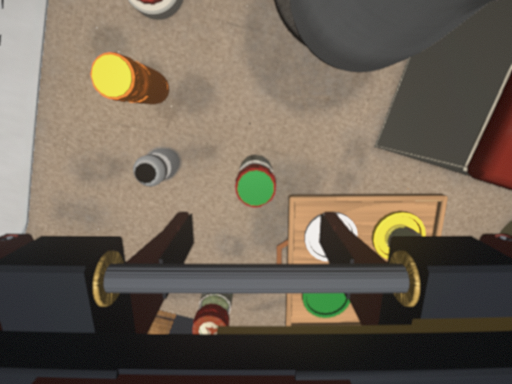

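Green sticker is at (256,187), as predicted; the threshold was just slightly strict. Descend and grasp.

```bash
python3 -m creep '{"turn":[[0,0,0],[0,0,0],[0,0,0],[0,0,0],[0,0,0]],"linear":[[1,-1,15],[0,0,30],[0,0,30],[0,0,30],[0,0,25]],"claw":[80,80,80,80,80]}'|sed -n 2p
python3 -m creep '{"turn":[[0,0,0],[0,0,0],[0,0,0],[0,0,0],[0,0,0]],"linear":[[0,0,12],[0,0,7],[0,0,0],[0,0,0],[0,0,0]],"claw":[80,80,80,60,50]}'|sed -n 2p
python3 -m creep '{"turn":[[0,0,0],[0,0,0],[0,0,0],[0,0,0],[0,0,0]],"linear":[[0,0,0],[0,0,0],[0,0,0],[0,0,0],[0,0,0]],"claw":[44,38,34,32,32]}' 20
python3 -m creep '{"turn":[[0,0,0],[0,0,0],[0,0,0],[0,0,0],[0,0,0]],"linear":[[0,0,-15],[0,0,-30],[0,0,-35],[0,0,-35],[0,0,-35]],"claw":[32,32,32,32,32]}'
python3 go.py "(.4527,-.1199,.2318)"
```

```text
ee_pos: [0.6062, 0.0344, 0.0984]
ee_pos: [0.608, 0.0359, 0.084]
clock: 26.83
ee_pos: [0.6071, 0.0362, 0.082]
eef_rot: [3.11, 0.441, 0.001]
force: [-0.4, -0.3, 1.0]
opening: 0.0407
gripper_force: 20.0
clock: 27.25
ee_pos: [0.6064, 0.0362, 0.2327]
eef_rot: [-3.11, -0.441, 0.002]
force: [-0.1, 0.5, -0.7]
opening: 0.0408
gripper_force: 20.0
t 27.25 p [0.6064 0.0362 0.2327] op 0.0408 gf 20.0 zaxis [-0.0011  0.     -1.    ] yaxis [ 0.278 -0.961 -0.   ]
(.4527,-.1199,.2318) -> [-191.1  107.2    1. ]
```

```bash
python3 -m creep '{"turn":[[0,0,0],[0,0,0],[0,0,0],[0,0,0],[0,0,0]],"linear":[[-14,8,0],[-25,14,0],[-28,16,0],[-28,16,0],[-28,16,0]],"claw":[32,32,32,32,32]}'|sed -n 2p
python3 -m creep '{"turn":[[0,0,0],[0,0,0],[0,0,0],[0,0,0],[0,0,0]],"linear":[[-28,16,0],[-25,14,0],[-12,6,0],[-3,1,0],[0,0,0]],"claw":[32,32,32,32,32]}'|sed -n 2p
python3 -m creep '{"turn":[[0,0,0],[0,0,0]],"linear":[[0,0,0],[0,0,0]],"claw":[32,32]}'|sed -n 2p
python3 go.py "(.4527,-.1199,.0915)"
```

```text
ee_pos: [0.507, -0.0659, 0.2312]
ee_pos: [0.4531, -0.1198, 0.2318]
ee_pos: [0.4539, -0.1189, 0.2314]
t 28.25 p [ 0.4539 -0.1189  0.2314] op 0.0408 gf 20.0 zaxis [-2.e-04  6.e-04 -1.e+00] yaxis [ 0.279 -0.96  -0.001]
(.4527,-.1199,.0915) -> [ -1.4   0.8 139.9]
```

```bash
python3 -m creep '{"turn":[[0,0,0],[0,0,0],[0,0,0],[0,0,0],[0,0,0]],"linear":[[-1,1,15],[0,0,28],[0,0,30],[0,0,30],[0,0,20]],"claw":[32,32,32,32,32]}'|sed -n 2,4p
python3 -m creep '{"turn":[[0,0,0],[0,0,0],[0,0,0],[0,0,0],[0,0,0]],"linear":[[0,0,6],[0,0,3],[0,0,3],[0,0,2],[0,0,0]],"claw":[32,32,32,32,32]}'
python3 -m creep '{"turn":[[0,0,0],[0,0,0],[0,0,0]],"linear":[[0,0,0.7],[0,0,0.7],[0,0,0]],"claw":[32,32,32]}'
```

```text
ee_pos: [0.4521, -0.1196, 0.1052]
eef_rot: [-3.108, -0.444, 0.005]
force: [0.5, 0.8, -1.7]
clock: 29.08
ee_pos: [0.4533, -0.121, 0.0958]
eef_rot: [3.11, 0.442, 0.003]
force: [-0.3, 0.5, -1.0]
opening: 0.0406
gripper_force: 20.0
clock: 29.33
ee_pos: [0.4527, -0.1211, 0.0938]
eef_rot: [3.11, 0.441, 0.001]
force: [-0.8, -0.3, -1.4]
opening: 0.041
gripper_force: 20.0
```

```bash
python3 -m creep '{"turn":[[0,0,0],[0,0,0],[0,0,0],[0,0,0]],"linear":[[0,0,0.7],[0,0,0.5],[0,0,0],[0,0,0]],"claw":[32,32,32,32]}'
```

```text
clock: 29.67
ee_pos: [0.4525, -0.121, 0.0921]
eef_rot: [3.11, 0.441, 0.0]
force: [-0.6, 0.1, -1.6]
opening: 0.041
gripper_force: 20.0
```

```bash
python3 -m creep '{"turn":[[0,0,0],[0,0,0],[0,0,0],[0,0,0]],"linear":[[0,0,0.5],[0,0,0],[0,0,0],[0,0,0]],"claw":[32,32,32,32]}'
```

```text
clock: 30.0
ee_pos: [0.4526, -0.121, 0.092]
eef_rot: [3.11, 0.441, 0.001]
force: [-1.2, 0.1, 3.1]
opening: 0.0407
gripper_force: 20.0
```

Contact felt, so I release, rise, back away to the right and check.

```bash
python3 -m creep '{"turn":[[0,0,0],[0,0,0],[0,0,0],[0,0,0],[0,0,0]],"linear":[[0,0,0],[0,0,0],[0,0,0],[0,0,0],[0,0,0]],"claw":[36,44,54,64,64]}'|sed -n 4p
python3 -m creep '{"turn":[[0,0,0],[0,0,0],[0,0,0],[0,0,0],[0,0,0]],"linear":[[0,0,-15],[0,0,-30],[0,0,-35],[0,0,-40],[0,0,-40]],"claw":[64,64,64,64,64]}'|sed -n 4p
python3 -m creep '{"turn":[[0,0,0],[0,0,0],[0,0,0],[0,0,0],[0,0,0]],"linear":[[0,20,0],[-5,30,0],[-5,35,0],[-5,35,0],[-5,35,0]],"claw":[64,64,64,64,64]}'|sed -n 2p
python3 -m creep '{"turn":[[0,0,0],[0,0,0],[0,0,0],[0,0,0],[0,0,0]],"linear":[[-20,35,0],[-20,35,0],[-20,30,0],[-20,20,0],[0,0,0]],"claw":[64,64,64,64,64]}'|sed -n 2p
python3 - <<'E'
from h import *
import pickle
T,S=env.camera("top"),env.camera("scene");pickle.dump((T,S),open("end.pkl","wb"))
a=T["frame"][130:260,130:400];b=S["frame"][90:290,150:400]
o=np.zeros((600,800,3),np.uint8);A=cv2.resize(a,None,fx=2,fy=2);B=cv2.resize(b,None,fx=1.7,fy=1.7)
o[:260,:540]=A;o[260:600,:425]=B;cv2.imwrite("pics/end.png",o)
E
```

```text
force: [0.1, -0.2, 0.1]
force: [0.3, -0.4, 0.1]
ee_pos: [0.4765, -0.2769, 0.2515]
ee_pos: [0.4301, -0.4173, 0.2501]
```

View pics/end.png

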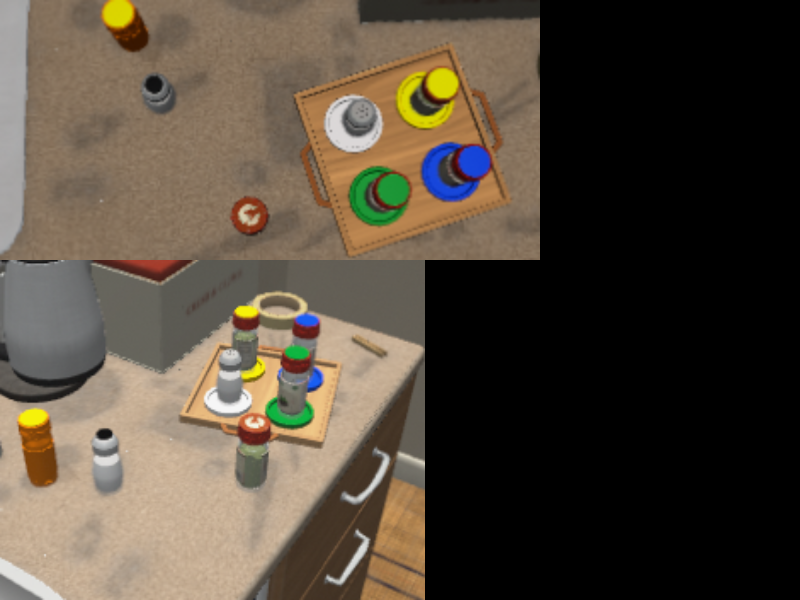

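Both views show all four standing in their own holders, centred. The bare jar (250,215) and pepper (155,90) have not moved. I check the cap positions and hand in.

```bash
cat > e.py <<'E'
from m import *
T,S=pickle.load(open("end.pkl","rb"))
for n,k,a,b in [("green","g",(326,225),(324,141)),("blue","b",(366,211),(330,129)),("yellow","y",(351,172),(295,121))]:
    print("END",n,tri([(T,*blob(T,*a,k,9)[0]),(S,*blob(S,*b,k,9)[0])])[0].round(4))
E
python3 e.py|grep END; python3 -c "
from station import env
print(env.job_done())"
```

```text
END green [ 0.4519 -0.1219  0.1167]
END blue [ 0.4805 -0.2142  0.1159]
END yellow [ 0.5713 -0.1847  0.1171]
the job is handed in; nothing more can be done
None
```

The job is handed in at about 31 s of the 104 s allowed: the green, blue and yellow jars and the bare-topped salt shaker stand upright in their matching holders. The no-sticker jar and the black-sticker shaker were left where they stood. I do not know the verdict, because the hand-in returned no result.

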